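Refit the washed turning heads on the spice mills

TASK

First clear whatever was left standing on the spice-mill block over to the serving board, upright. Then fit every loose turning head that is there into a free mill of the block: turn it until its splines mesh with the drive ring, push it fully home so that its flange lies flat on the block, and turn it clockwise (seen from above) to the stop. Leave the timer, the mug and the lemon where they are.

Things in the scene. Friction and masses are not known exactly. Their poses are not given: they have to be found in the camera images.
- mill_block: low pale wooden block on the worktop, 90 x 270 x 42 mm, fixed, with three mills in a row along its 270 mm, 88 mm apart, the middle one at its centre. Each mill has a round mouth with a steel drive ring in it, 51 mm inside, flush with the block's top and 24 mm deep. Origin under its centre; y runs along the row
- well0 (a point): mill 0: centre of its open mouth, level with the block's top (z 42 mm). The drive ring in it has six inward teeth, 8 mm wide, that leave a circle of 37 mm free in the middle. z points up; x and y turn with the ring: x points through the middle of a gap between two teeth (the next gap every 60 deg)
- drive0 (a joint): turn of mill 0's drive ring, rad: grows clockwise seen from above, from 0 to its stop at 2.4; starts between 0 and 0.6. Stiff (0.08 N m), stays where left, turned by a meshed head
- well1 (a point): mill 1: centre of its open mouth, level with the block's top (z 42 mm). The drive ring in it has six inward teeth, 8 mm wide, that leave a circle of 37 mm free in the middle. z points up; x and y turn with the ring: x points through the middle of a gap between two teeth (the next gap every 60 deg)
- drive1 (a joint): turn of mill 1's drive ring, rad: grows clockwise seen from above, from 0 to its stop at 2.4; starts between 0 and 0.6. Stiff (0.08 N m), stays where left, turned by a meshed head
- well2 (a point): mill 2: centre of its open mouth, level with the block's top (z 42 mm). The drive ring in it has six inward teeth, 8 mm wide, that leave a circle of 37 mm free in the middle. z points up; x and y turn with the ring: x points through the middle of a gap between two teeth (the next gap every 60 deg)
- drive2 (a joint): turn of mill 2's drive ring, rad: grows clockwise seen from above, from 0 to its stop at 2.4; starts between 0 and 0.6. Stiff (0.08 N m), stays where left, turned by a meshed head
- head0_centre (a point): turning head 0 (may be absent), loose, white, upright on the worktop or hob left of the block. All heads are alike, fit any mill, 200 g, 58 mm tall: steel shank 20 mm tall (core 34 mm across, six teeth 8 mm wide to 48 mm across), flange 64 mm across, 6 mm thick, then a finger bar 44 x 14 mm, 32 mm tall, to grip across the 14 mm. Point: on the axis, half-way up; x along the bar and through a tooth, z up
- head1_centre (a point): turning head 1 (may be absent), like head 0. Point: on its axis, 29 mm above its underside, 29 mm below the top of the bar; x along the bar. The lowest 4 mm of the teeth are a narrower lead-in (6 mm wide, 44 mm across), of the core a taper from 28 mm. Fully home, the flange lies on the block and this point is 9 mm above the mill's mouth
- head2_centre (a point): turning head 2 (may be absent), like heads 0 and 1. Point: on its axis, half-way up (29 mm); x along the bar and through the middle of one of its six teeth (one every 60 deg). In mesh it has about 0.09 rad of play either way and 1.5 mm sideways; out of mesh its teeth stand on the ring's teeth, 16 to 20 mm short of home
- tin_centre (a point): a squat printed food tin, 57 mm diameter, 72 mm tall (absent in some runs), left standing over a mill's mouth on the block. The point is its centre, half-way up; z points up
- can_centre (a point): a slim drink can, 53 mm diameter, 134 mm tall (absent in some runs), left standing over a mill's mouth on the block. The point is its centre, half-way up; z points up
- jar_centre (a point): a small glass spice jar with a green cap, 45 mm diameter, 97 mm tall (absent in some runs), left standing over a mill's mouth on the block. The point is its centre, half-way up; z points up
- board_top (a point): centre of the top face of the slim dark wooden serving board that lies on the worktop to the right of the block, in front of the toasters; 120 x 270 mm, top 12 mm above the worktop, fixed. x runs across its 120 mm, y along its 270 mm, z up. Toaster levers stand 140 to 150 mm above the worktop some 5 cm behind its centre line
- timer: wind-up kitchen timer, red and cream, 62 mm, a bystander; origin under its centre
- mug: white mug, 78 x 116 mm, 101 mm tall, a bystander; origin under its centre
- lemon: lemon, 71 x 53 x 51 mm, a bystander; origin under its centre
Things that resemble listed ones, but are neither listed nor needed, are in the scene too. Leave any purple look-alike of the part that bears jar_centre alone.

How it is judged:
By the outcome, as a careful person would: the job done as asked, in the order asked, and still so for the second after the job is handed in, with the robot touching nothing.
Of tin, can, jar only 2 to 3 are there at a start; the rules pass over those that are not, and their reading is None.
Of head0, head1, head2 only 2 to 3 are there at a start; the rules pass over those that are not, and their reading is None.
At some moment in a run one of head0, head1, head2 may be knocked a few centimetres aside while the robot is not near it.
Once in a run the grip may slacken for a moment while it holds something.
It also fails if it takes over 210 s, if anything falls off the work surface, if the arm or the gripper's body presses on something with over 40 N, if the wrist force passes 120 N, or if a joint passes its speed limit or range.

ROBOT

A 6-joint arm with a two-finger parallel gripper is mounted at the origin on a cart in front of the work surface, level with it; the furniture and walls round the work are solid. World frame = base frame: x ahead of the robot, y to its left, z up, the work surface at z = 0. Lengths are in m, angles in rad, forces in N, time in s.
With the tool pointing down it reaches from about 0.325 to 1 m from the base axis. Payload 5.1 kg.
Tool frame: the origin (TCP) lies between the finger pads; the fingertips stand r.tip_extent ahead of it and the grasp point (between the pads) lies 3 mm ahead of it (r.tip_extent is the distance from the TCP to the fingertips, in m); z points along the fingers, y is the line along which they close (so a half turn about z gives the same grasp; the last joint's range is limited). The gripper opens to 85 mm and grips with 20 to 120 N. Pads are 22 mm wide; open, the fingers measure 114 mm over their backs; the gripper's body (76 mm by 85 mm) begins 54 mm behind the grasp point. The pads swing forward as they close: fully open they stand 13 mm farther back than shut.
Start: joints at [1.228, 0.124, 1.65, -0, 1.367, -0.083], TCP at [0.167, 0.628, 0.253] pointing down, gripper open.
Joint ranges: [-2.61, 2.61], [-1.02, 2.33], [0.03, 2.71], [-1.35, 4.49], [0.32, 2.68], [-2.91, 2.91]. Speed limits (rad/s): [2.57, 2.57, 3.14, 3.14, 3.14, 3.14].

INTERFACE

Orientations are given as a rotation vector (axis times angle).
In Python, from rig import r gives the robot as it stands.
- The arm moves only by the shell command python3 -m handwheel 'ROWS' [FORCE]. ROWS is JSON, a list that holds one entry, the list of rows, each a list of 5 numbers: the shift along the tool's x, y, z in units of 50 mm (1.0 is 50 mm), then the turn about the tool's z in units of 5 degrees (1.0 is 5 degrees), then the opening, from 0 (shut) to 1 (fully open). A call has 1 to 8 rows; each row shifts and turns the commanded pose from where the row before left it, along the tool's axes as they then stand; what a row does not reach is not made up. A row lasts 1/8 s, in which the tool goes at most 62.5 mm and 10.7 degrees, less where a joint would pass 70% of its speed; a pose out of reach is approached as far as the arm can. A call is refused whole if a number of a shift passes 1 or a number of a turn 1, either way. A call with a gripper value outside its range is refused whole. The fingers move at their own pace and stop on an object; FORCE is the grip in N (left out, the last holds). Time passes only in rows, so rows that do not move let the fingers close. It gives the time, the measured TCP pose, the force, the opening and the grip force at its end, in the units of the state.
- r.sense(): the state, without advancing time (a new reading comes with each control period).
- r.camera(name): name is "side" or "top"; returns a dict with "frame" (384x512x3 uint8, blue, green, red), "range_z" (384x512 float32, m along the optical axis (not along the pixel's ray), 0 where there is no reading), "camera_matrix" (3x3 intrinsics, pixels), "k1" (the pictures are not rectified: a ray, as slopes to the right and down, at radius r is drawn at 1 + k1 r^2 times it, then the intrinsics apply), "R" (3x3) and "t" (3): a world point X has camera coordinates R X + t. Camera axes: x right, y down, z forward; pixel columns grow to the right and rows downward; lengths in m; the calibration is good to about 2 mm. A picture is of the moment at which its call begins.
- r.sign_off(): hands the job in; it is judged then, once.
The state is a dict: "clock": time; "joints": joint angles; "qd": joint speeds; "effort": joint torques, N m; "tcp_pos": TCP position; "tcp_rot": TCP orientation; "force": force on the tool from outside, world axes, zero at the start; "moment": the same for the moment, N m; "width": opening from 0.0 (shut) to 1.0 (fully open); "grasp_force": force on a finger pad.
Only numpy, scipy, OpenCV 4.12 (cv2) and the standard library are available. Lean on these libraries where they do the work, as an engineer would, in place of code of your own. Each camera call takes 0.05 s, during which the arm holds its last target. There are 200 camera calls.

## Working session

There is one attempt and no reset: what is moved stays moved. The work goes in short steps, Python scripts to look and compute and a shell command to move; the robot and the scene stay as the last step left them, time stands still between calls to the robot, and variables do not carry over. Pictures are saved under pics/ and viewed, at most 14 in all, crops included, and the job is handed in when it is done.

```bash
ls; mkdir -p pics
python3 - <<'E'
from rig import r
import cv2,numpy as np
s=r.sense();print({k:np.round(v,3).tolist() for k,v in s.items()},r.tip_extent)
for n in("top","side"):
    c=r.camera(n);np.savez(f"pics/{n}0.npz",**c);cv2.imwrite(f"pics/{n}0.png",c["frame"]);print(n,c["camera_matrix"].tolist(),c["k1"],np.round(c["R"],3).tolist(),c["t"])
E
```

```text
pics
{'clock': 0.0, 'joints': [1.228, 0.125, 1.652, -0.0, 1.368, -0.083], 'qd': [0.001, 0.0, -0.0, 0.002, -0.001, -0.0], 'effort': [-0.0, -42.363, -36.544, -0.0, 0.007, -0.0], 'tcp_pos': [0.167, 0.628, 0.252], 'tcp_rot': [-0.407, -3.115, 0.003], 'force': [-0.181, -0.832, 0.255], 'moment': [0.017, 0.013, 0.008], 'grasp_force': 0.0, 'width': 1.002} 0.022
top [[432.4961952238765, 0.0, 258.8533177446489], [0.0, 432.4961952238765, 197.87774125806868], [0.0, 0.0, 1.0]] -0.1646711004159598 [[0.007, -1.0, 0.001], [-0.989, -0.007, -0.148], [0.148, -0.0, -0.989]] [0.07662813 0.54223475 1.25869703]
side [[434.59262318408304, 0.0, 259.6135363385041], [0.0, 434.59262318408304, 202.93058878528873], [0.0, 0.0, 1.0]] -0.06528902121107137 [[0.764, -0.645, -0.013], [-0.514, -0.595, -0.618], [0.391, 0.479, -0.786]] [-0.35051673  0.42210577  1.05554745]
```

View pics/top0.png

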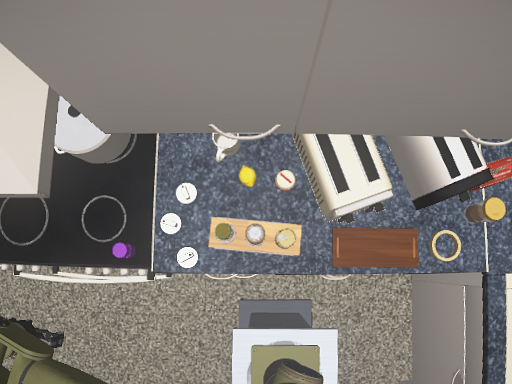

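View pics/side0.png

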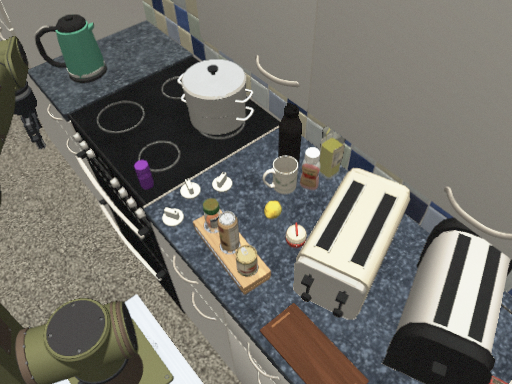

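```bash
cat > h.py <<'E'
import numpy as np,cv2
def rays(c,uv):
    K=np.asarray(c["camera_matrix"]);uv=np.atleast_2d(uv).astype(float)
    d=(uv-K[[0,1],2])/K[0,0];s=d.copy()
    for _ in range(10): s=d/(1+float(c["k1"])*(s**2).sum(1,keepdims=True))
    return np.c_[s,np.ones(len(s))]
def plane(c,uv,z):
    d=rays(c,uv)@c["R"];o=-np.asarray(c["R"]).T@c["t"]
    return o+d*((z-o[2])/d[:,2])[:,None]
def cloud(c):
    v,u=np.mgrid[:384,:512];p=rays(c,np.c_[u.ravel(),v.ravel()])*c["range_z"].reshape(-1,1)
    return ((p-c["t"])@c["R"]).reshape(384,512,3)
def proj(c,X):
    p=np.atleast_2d(X)@np.asarray(c["R"]).T+c["t"];s=p[:,:2]/p[:,2:]
    s=s*(1+float(c["k1"])*(s**2).sum(1,keepdims=True));K=np.asarray(c["camera_matrix"])
    return s*K[0,0]+K[[0,1],2]
def blobs(c,zlo,zhi,x0,x1,y0,y1,amin=8):
    P=cloud(c);m=((P[...,2]>zlo)&(P[...,2]<zhi)&(P[...,0]>x0)&(P[...,0]<x1)&(P[...,1]>y0)&(P[...,1]<y1)&(c["range_z"]>0)).astype(np.uint8)
    n,L,st,_=cv2.connectedComponentsWithStats(m);out=[]
    for i in range(1,n):
        if st[i,4]<amin: continue
        q=P[L==i];(cx,cy),(w,h),a=cv2.minAreaRect((q[:,:2]*1000).astype(np.float32))
        out.append((st[i,4],np.round(np.r_[q.mean(0),q[:,2].max()]*1000),[round(t) for t in (cx,cy,w,h,a)]))
    return out
E
python3 - <<'E'
from h import *
T=dict(np.load("pics/top0.npz"));S=dict(np.load("pics/side0.npz"))
for n,c in(("top",T),("side",S)):
    print(n,"tall");[print(*b) for b in blobs(c,.09,.2,.25,.5,-.1,.25)]
    print("bars");[print(*b) for b in blobs(c,.035,.07,.25,.6,.18,.42)]
    print("block");[print(*b) for b in blobs(c,.035,.05,.25,.5,-.1,.25,60)]
    print("board");[print(*b) for b in blobs(c,.008,.018,.25,.5,-.5,-.1,200)]
a=cv2.resize(T["frame"][170:275,160:310],None,fx=4,fy=4,interpolation=cv2.INTER_CUBIC)
b=cv2.resize(S["frame"][165:295,155:275],None,fx=4,fy=4,interpolation=cv2.INTER_CUBIC)
cv2.imwrite("pics/z1.png",a);cv2.imwrite("pics/z2.png",b)
E
```

```text
top tall
230 [435. 179. 136. 145.] [435, 180, 42, 42, 2]
328 [427.  91. 168. 181.] [428, 92, 52, 51, 45]
329 [419.   5. 112. 120.] [419, 6, 54, 56, 0]
bars
83 [559. 302.  55.  63.] [559, 303, 44, 14, 25]
309 [435. 208.  42.  48.] [436, 203, 48, 95, 88]
77 [464. 347.  57.  65.] [465, 348, 45, 14, 74]
84 [363. 294.  56.  63.] [363, 295, 14, 45, 28]
block
1814 [426.  96.  42.  50.] [428, 93, 271, 95, 85]
board
3106 [ 395. -277.   13.   18.] [395, -279, 270, 120, 90]
side tall
918 [426. 116. 141. 181.] [429, 136, 142, 51, 87]
424 [417.   4. 110. 120.] [419, 6, 58, 56, 85]
bars
96 [556. 303.  53.  65.] [558, 305, 44, 17, 24]
77 [462. 346.  54.  63.] [464, 349, 48, 14, 74]
119 [362. 295.  52.  65.] [362, 298, 17, 46, 29]
167 [407. 207.  44.  70.] [409, 206, 59, 38, 79]
block
1234 [406.  69.  43.  50.] [427, 95, 274, 95, 85]
62 [464.  83.  44.  49.] [464, 88, 47, 28, 68]
board
4157 [ 400. -263.   13.   18.] [397, -276, 270, 121, 90]
```

View pics/z1.png

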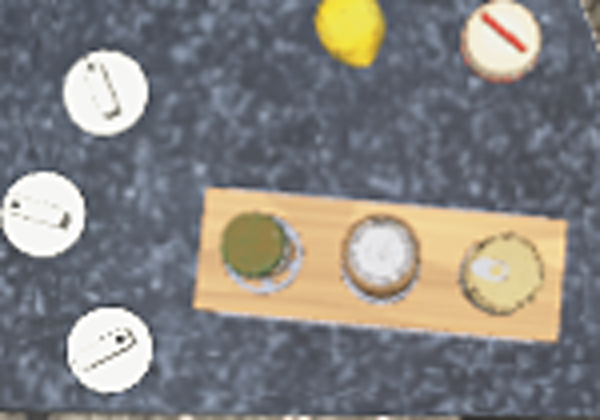

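View pics/z2.png

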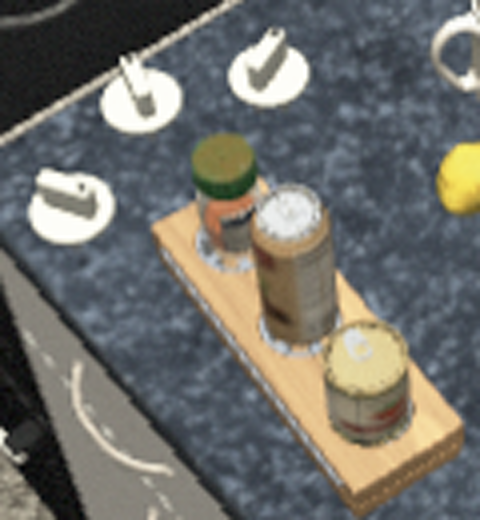

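```bash
cat > plan.py <<'E'
import sys,numpy as np
from rig import r
from scipy.spatial.transform import Rotation as Ro
# plan.py x y z [yaw of tool x, deg]: (mm) -> turn units, then shift units in turned axes
a=[float(v) for v in sys.argv[1:]];s=r.sense();M=Ro.from_rotvec(s["tcp_rot"]).as_matrix()
yw=np.degrees(np.arctan2(M[1,0],M[0,0]));ty=a[3] if len(a)>3 else yw
t=np.radians(ty);d=np.array(a[:3])-np.array(s["tcp_pos"])*1000
X=np.array([np.cos(t),np.sin(t),0]);Y=np.array([X[1],-X[0],0])
dt=-((ty-yw+180)%360-180)
print("t",round(s["clock"],1),"pos",np.round(np.array(s["tcp_pos"])*1000,1),"yaw",round(yw,1),"tilt",round(np.degrees(np.arccos(-M[2,2])),2),"j6",round(np.degrees(s["joints"][5])),"F",np.round(s["force"],1),"w",round(s["width"],3),"g",round(s["grasp_force"],1),"Mz",round(s["moment"][2],2))
print("turn",round(dt/5,2),"shift",np.round(np.array([X@d,Y@d,-d[2]])/50,2))
E
R='[0,0,0,1,1]'
python3 -m handwheel '[[[0,0,0,1,1],[0,0,0,1,1],[0,0,0,1,1],[0,0,0,1,1],[0,0,0,1,1],[0,0,0,1,1],[0,0,0,1,1],[0,0,0,1,1]]]' 40
python3 -m handwheel '[[[0,0,0,1,1],[0,0,0,1,1],[0,0,0,1,1],[0,0,0,1,1],[0,0,0,1,1],[0,0,0,1,1],[0,0,0,1,1],[0,0,0,1,1]]]'
python3 -m handwheel '[[[-0.73,0.44,0,0,1],[-0.73,0.44,0,0,1],[-0.73,0.44,0,0,1],[-0.73,0.44,0,0,1],[-0.73,0.44,0,0,1],[-0.73,0.44,0,0,1],[-0.73,0.44,0,0,1]]]'
python3 -m handwheel '[[[-0.73,0.44,0,0,1],[-0.73,0.44,0,0,1],[-0.73,0.44,0,0,1],[-0.73,0.44,0,0,1],[-0.73,0.44,0,0,1],[-0.73,0.44,0,0,1],[-0.73,0.44,0,0,1],[0,0,0,0,1]]]'
python3 plan.py 428 92 140 85
```

```text
clock: 1.1
tcp_pos: [0.1669, 0.6278, 0.2525]
tcp_rot: [1.452, 2.786, -0.002]
force: [-0.6, -0.1, -0.4]
width: 0.997
grasp_force: 0.0
clock: 2.1
tcp_pos: [0.1669, 0.6278, 0.2525]
tcp_rot: [2.317, 2.121, -0.002]
force: [0.1, -0.1, -0.3]
width: 1.0
grasp_force: 0.0
clock: 2.98
tcp_pos: [0.2989, 0.359, 0.2528]
tcp_rot: [2.314, 2.125, -0.001]
force: [0.3, 0.8, 0.5]
width: 1.0
grasp_force: 0.0
clock: 3.98
tcp_pos: [0.4308, 0.0909, 0.2529]
tcp_rot: [-2.318, -2.119, 0.001]
force: [-0.4, 0.6, -0.5]
width: 0.994
grasp_force: 0.0
t 4.0 pos [430.8  90.9 252.9] yaw 84.9 tilt 0.05 j6 10 F [-0.4  0.6 -0.5] w 0.994 g 0.0 Mz -0.0
turn -0.03 shift [ 0.02 -0.06  2.26]
```

```bash
python3 -m handwheel '[[[0.02,-0.06,0.4,0,1],[0,0,0.6,0,1],[0,0,0.6,0,1],[0,0,0.46,0,1],[0,0,0.2,0,1],[0,0,0,0,0],[0,0,0,0,0],[0,0,0,0,0]]]' 60
python3 -m handwheel '[[[0,0,0,0,0],[0,0,0,0,0]]]'
python3 plan.py 428 92 140 85
python3 -m handwheel '[[[0,0,-0.2,0,0],[0,0,-0.4,0,0],[0,0,-0.6,0,0],[0,0,-0.6,0,0],[0,0,-0.4,0,0],[0,0,-0.2,0,0],[0,0,0,0,0]]]'
python3 plan.py 370 -370 262 85
```

```text
clock: 4.97
tcp_pos: [0.4282, 0.0943, 0.1416]
tcp_rot: [2.313, 2.124, 0.003]
force: [-0.2, 0.6, 1.2]
width: 0.592
grasp_force: 62.4
clock: 5.22
tcp_pos: [0.4282, 0.0942, 0.1415]
tcp_rot: [2.314, 2.124, 0.003]
force: [-0.3, 1.5, 4.7]
width: 0.593
grasp_force: 62.7
t 5.2 pos [428.2  94.2 141.5] yaw 85.1 tilt 0.12 j6 10 F [-0.3  1.5  4.7] w 0.593 g 62.7 Mz 0.02
turn 0.02 shift [-0.04 -0.    0.03]
clock: 6.1
tcp_pos: [0.4275, 0.094, 0.2603]
tcp_rot: [2.314, 2.125, 0.0]
force: [-0.6, -0.5, -2.6]
width: 0.589
grasp_force: 62.8
t 6.1 pos [427.5  94.  260.3] yaw 85.1 tilt 0.01 j6 10 F [-0.6 -0.5 -2.6] w 0.589 g 62.8 Mz 0.02
turn 0.02 shift [-9.35 -0.34 -0.03]
```

```bash
python3 -m handwheel '[[[-0.4,-0.1,0,0,0],[-0.72,-0.12,0,0,0],[-0.72,-0.12,0,0,0],[-0.72,0,0,0,0],[-0.72,0,0,0,0],[-0.72,0,0,0,0],[-0.72,0,0,0,0],[-0.72,0,0,0,0]]]'
python3 -m handwheel '[[[-0.72,0,0,0,0],[-0.72,0,0,0,0],[-0.72,0,0,0,0],[-0.72,0,0,0,0],[-0.72,0,0,0,0],[-0.35,0,0,0,0],[0,0,0,0,0]]]'
python3 plan.py 370 -370 112.5 85
```

```text
clock: 7.1
tcp_pos: [0.3864, -0.1763, 0.2585]
tcp_rot: [-2.312, -2.123, 0.001]
force: [0.0, -0.2, -2.3]
width: 0.588
grasp_force: 62.9
clock: 7.98
tcp_pos: [0.3701, -0.3724, 0.259]
tcp_rot: [-2.313, -2.121, -0.001]
force: [0.4, 0.6, -2.4]
width: 0.592
grasp_force: 62.9
t 8.0 pos [ 370.1 -372.4  259. ] yaw 85.0 tilt 0.16 j6 -46 F [ 0.4  0.6 -2.4] w 0.592 g 62.9 Mz -0.01
turn 0.01 shift [ 0.05 -0.01  2.93]
```

```bash
python3 -m handwheel '[[[0,0,0.5,0,0],[0,0,0.7,0,0],[0,0,0.7,0,0],[0,0,0.6,0,0],[0,0,0.3,0,0],[0,0,0.1,0,0],[0,0,0.03,0,0],[0,0,0,0,0]]]'
python3 plan.py 370 -370 111.5 85
python3 -m handwheel '[[[0,0,0,0,0.7],[0,0,0,0,1],[0,0,0,0,1],[0,0,-0.3,0,1],[0,0,-0.7,0,1],[0,0,-0.8,0,1],[0,0,-0.8,0,1],[0,0,-0.4,0,1]]]'
python3 plan.py 435 180 113 85
```

```text
clock: 8.98
tcp_pos: [0.3711, -0.3729, 0.1151]
tcp_rot: [2.312, 2.123, -0.0]
force: [-0.4, 0.1, -3.2]
width: 0.589
grasp_force: 62.9
t 9.0 pos [ 371.1 -372.9  115.1] yaw 85.1 tilt 0.12 j6 -46 F [-0.4  0.1 -3.2] w 0.589 g 62.9 Mz 0.05
turn 0.02 shift [ 0.06 -0.03  0.07]
clock: 9.98
tcp_pos: [0.3712, -0.3731, 0.2678]
tcp_rot: [2.31, 2.121, -0.0]
force: [0.8, 0.3, 0.3]
width: 0.997
grasp_force: 0.0
t 10.0 pos [ 371.2 -373.1  267.8] yaw 85.1 tilt 0.3 j6 -46 F [0.8 0.3 0.3] w 0.997 g 0.0 Mz -0.02
turn 0.02 shift [11.13  0.31  3.1 ]
```

```bash
python3 -m handwheel '[[[0.5,0.1,0,0,1],[0.75,0.1,0,0,1],[0.75,0.1,0,0,1],[0.75,0,0,0,1],[0.75,0,0,0,1],[0.75,0,0,0,1],[0.75,0,0,0,1],[0.75,0,0,0,1]]]'
python3 -m handwheel '[[[0.75,0,0,0,1],[0.75,0,0,0,1],[0.75,0,0,0,1],[0.75,0,0,0,1],[0.75,0,0,0,1],[0.75,0,0,0,1],[0.75,0,0,0,1],[0.1,0,0,0,1]]]'
python3 - <<'E'
from rig import r
import cv2,numpy as np
from h import *
T=r.camera("top");S=r.camera("side")
for n,c in(("top",T),("side",S)):
    print(n);[print(*b) for b in blobs(c,.07,.2,.25,.5,-.5,-.1)]
    print("jar/tin");[print(*b) for b in blobs(c,.06,.145,.25,.5,-.1,.25)]
E
python3 plan.py 435 180 113 85
```

```text
clock: 10.98
tcp_pos: [0.4096, -0.0858, 0.2635]
tcp_rot: [-2.314, -2.124, 0.0]
force: [0.0, 0.0, -0.1]
width: 1.0
grasp_force: 0.0
clock: 11.98
tcp_pos: [0.4323, 0.1809, 0.2633]
tcp_rot: [-2.31, -2.128, 0.002]
force: [0.1, -0.8, -0.4]
width: 0.998
grasp_force: 0.0
top
427 [ 485. -145.  162.  199.] [478, -154, 43, 96, 0]
37 [ 495. -252.  152.  158.] [493, -254, 11, 25, 0]
396 [ 371. -367.  128.  154.] [371, -373, 53, 50, 17]
jar/tin
343 [419.   6. 110. 119.] [419, 6, 56, 55, 88]
40 [421. 169. 115. 143.] [420, 170, 7, 30, 36]
side
1028 [ 485. -158.  149.  199.] [478, -154, 44, 100, 0]
58 [ 495. -253.  150.  155.] [496, -253, 14, 24, 24]
425 [ 370. -372.  140.  150.] [374, -371, 41, 55, 49]
jar/tin
427 [431. 173. 115. 145.] [436, 181, 46, 45, 54]
535 [414.   0. 103. 119.] [418, 6, 57, 56, 67]
t 12.1 pos [432.4 179.5 263.4] yaw 85.2 tilt 0.08 j6 21 F [-0.2 -0.3 -0.1] w 0.996 g 0.0 Mz -0.01
turn 0.04 shift [0.01 0.05 3.01]
```

```bash
python3 -m handwheel '[[[0.01,0.05,0.5,0,1],[0,0,0.7,0,1],[0,0,0.8,0,1],[0,0,0.7,0,1],[0,0,0.3,0,1],[0,0,0,0,0],[0,0,0,0,0],[0,0,0,0,0]]]' 60
python3 -m handwheel '[[[0,0,0,0,0],[0,0,0,0,0]]]'
python3 plan.py 435 180 113 85
python3 -m handwheel '[[[0,0,-0.2,0,0],[0,0,-0.5,0,0],[0,0,-0.8,0,0],[0,0,-0.6,0,0],[0,0,-0.4,0,0],[0,0,-0.1,0,0],[0,0,0,0,0]]]'
python3 plan.py 370 -280 242 85
```

```text
clock: 13.08
tcp_pos: [0.4365, 0.1799, 0.116]
tcp_rot: [2.313, 2.124, 0.004]
force: [-0.1, -0.4, 3.8]
width: 0.509
grasp_force: 60.4
clock: 13.32
tcp_pos: [0.4365, 0.18, 0.1159]
tcp_rot: [2.313, 2.124, 0.004]
force: [-0.9, -1.3, 6.7]
width: 0.506
grasp_force: 60.4
t 13.3 pos [436.5 180.  115.9] yaw 85.1 tilt 0.19 j6 21 F [-0.9 -1.3  6.7] w 0.506 g 60.4 Mz 0.02
turn 0.03 shift [-0.   -0.03  0.06]
clock: 14.2
tcp_pos: [0.435, 0.1796, 0.2431]
tcp_rot: [-2.314, -2.124, 0.001]
force: [0.0, 0.4, -0.8]
width: 0.508
grasp_force: 61.1
t 14.2 pos [435.  179.6 243.1] yaw 85.1 tilt 0.06 j6 21 F [ 0.   0.4 -0.8] w 0.508 g 61.1 Mz -0.01
turn 0.02 shift [-9.27 -0.49  0.02]
```

```bash
python3 -m handwheel '[[[-0.4,-0.15,0,0,0],[-0.72,-0.17,0,0,0],[-0.72,-0.17,0,0,0],[-0.72,0,0,0,0],[-0.72,0,0,0,0],[-0.72,0,0,0,0],[-0.72,0,0,0,0],[-0.72,0,0,0,0]]]'
python3 -m handwheel '[[[-0.72,0,0,0,0],[-0.72,0,0,0,0],[-0.72,0,0,0,0],[-0.72,0,0,0,0],[-0.72,0,0,0,0],[-0.25,0,0,0,0],[0,0,0,0,0]]]'
python3 plan.py 370 -280 87 85
```

```text
clock: 15.2
tcp_pos: [0.3867, -0.0901, 0.242]
tcp_rot: [-2.312, -2.123, 0.002]
force: [0.7, 0.3, -1.4]
width: 0.507
grasp_force: 61.2
clock: 16.08
tcp_pos: [0.3709, -0.2808, 0.2425]
tcp_rot: [-2.313, -2.122, -0.0]
force: [0.0, 0.6, -1.2]
width: 0.511
grasp_force: 61.2
t 16.1 pos [ 370.9 -280.8  242.5] yaw 85.0 tilt 0.16 j6 -39 F [ 0.   0.6 -1.2] w 0.511 g 61.2 Mz 0.02
turn 0.01 shift [ 0.02 -0.02  3.11]
```

```bash
python3 -m handwheel '[[[0,0,0.5,0,0],[0,0,0.7,0,0],[0,0,0.7,0,0],[0,0,0.6,0,0],[0,0,0.4,0,0],[0,0,0.15,0,0],[0,0,0.08,0,0],[0,0,0,0,0]]]'
python3 -m handwheel '[[[0,0,0,0,0.7],[0,0,0,0,1],[0,0,0,0,1],[0,0,-0.3,0,1],[0,0,-0.7,0,1],[0,0,-0.8,0,1],[0,0,-0.8,0,1],[0,0,-0.4,0,1]]]'
python3 plan.py 419 6 90 85
```

```text
clock: 17.08
tcp_pos: [0.3717, -0.281, 0.0879]
tcp_rot: [2.313, 2.125, 0.0]
force: [-0.8, -0.4, -1.2]
width: 0.511
grasp_force: 61.2
clock: 18.08
tcp_pos: [0.3721, -0.2818, 0.2411]
tcp_rot: [2.31, 2.121, 0.001]
force: [0.1, -0.2, -0.2]
width: 1.003
grasp_force: 0.0
t 18.1 pos [ 372.1 -281.8  241.1] yaw 85.1 tilt 0.3 j6 -39 F [ 0.1 -0.2 -0.2] w 1.003 g 0.0 Mz -0.02
turn 0.02 shift [5.82 0.43 3.02]
```

```bash
python3 -m handwheel '[[[0.5,0.2,0,0,1],[0.8,0.23,0,0,1],[0.8,0,0,0,1],[0.8,0,0,0,1],[0.8,0,0,0,1],[0.8,0,0,0,1],[0.8,0,0,0,1],[0.5,0,0,0,1]]]'
python3 -m handwheel '[[[0,0,0.5,0,1],[0,0,0.7,0,1],[0,0,0.8,0,1],[0,0,0.6,0,1],[0,0,0.3,0,1],[0,0,0.1,0,1],[0,0,0,0,0],[0,0,0,0,0]]]' 60
python3 -m handwheel '[[[0,0,0,0,0],[0,0,0,0,0],[0,0,0,0,0]]]'
python3 plan.py 419 6 90 85
python3 -m handwheel '[[[0,0,-0.2,0,0],[0,0,-0.5,0,0],[0,0,-0.8,0,0],[0,0,-0.6,0,0],[0,0,-0.4,0,0],[0,0,-0.1,0,0],[0,0,0,0,0]]]'
python3 plan.py 370 -190 217 85
```

```text
clock: 19.08
tcp_pos: [0.417, 0.0077, 0.2369]
tcp_rot: [-2.312, -2.126, 0.001]
force: [-0.1, -0.2, -0.4]
width: 1.0
grasp_force: 0.0
clock: 20.08
tcp_pos: [0.4187, 0.0059, 0.0891]
tcp_rot: [2.313, 2.123, 0.003]
force: [0.2, 0.0, -1.2]
width: 0.662
grasp_force: 63.7
clock: 20.45
tcp_pos: [0.4187, 0.0059, 0.089]
tcp_rot: [2.312, 2.123, 0.003]
force: [-1.0, 0.0, 5.2]
width: 0.661
grasp_force: 63.7
t 20.4 pos [418.7   5.9  89. ] yaw 85.1 tilt 0.17 j6 -2 F [-1.   0.   5.2] w 0.661 g 63.7 Mz 0.01
turn 0.02 shift [ 0.    0.01 -0.02]
clock: 21.32
tcp_pos: [0.4171, 0.0061, 0.2168]
tcp_rot: [-2.314, -2.124, 0.001]
force: [0.2, -0.3, -1.9]
width: 0.66
grasp_force: 64.1
t 21.3 pos [417.1   6.1 216.8] yaw 85.1 tilt 0.04 j6 -2 F [ 0.2 -0.3 -1.9] w 0.66 g 64.1 Mz -0.0
turn 0.02 shift [-3.99 -0.6  -0.  ]
```

```bash
python3 -m handwheel '[[[-0.5,-0.2,0,0,0],[-0.7,-0.2,0,0,0],[-0.75,-0.2,0,0,0],[-0.75,-0.05,0,0,0],[-0.75,0,0,0,0],[-0.5,0,0,0,0],[0,0,0,0,0]]]'
python3 plan.py 367 -190 60.5 85
python3 -m handwheel '[[[0,-0.05,0.5,0,0],[0,0,0.7,0,0],[0,0,0.7,0,0],[0,0,0.6,0,0],[0,0,0.4,0,0],[0,0,0.15,0,0],[0,0,0.08,0,0],[0,0,0,0,0]]]'
python3 plan.py 367 -190 60.5 85
```

```text
clock: 22.2
tcp_pos: [0.3673, -0.1886, 0.2157]
tcp_rot: [-2.315, -2.119, 0.001]
force: [-0.5, 0.4, -2.5]
width: 0.658
grasp_force: 64.2
t 22.2 pos [ 367.3 -188.6  215.7] yaw 84.9 tilt 0.19 j6 -30 F [-0.5  0.4 -2.5] w 0.658 g 64.2 Mz -0.01
turn -0.01 shift [-0.03 -0.    3.1 ]
clock: 23.2
tcp_pos: [0.3661, -0.1877, 0.0613]
tcp_rot: [2.313, 2.125, 0.0]
force: [-0.4, -0.9, -2.0]
width: 0.658
grasp_force: 64.2
t 23.2 pos [ 366.1 -187.7   61.3] yaw 85.1 tilt 0.04 j6 -30 F [-0.4 -0.9 -2. ] w 0.658 g 64.2 Mz -0.01
turn 0.03 shift [-0.04  0.02  0.02]
```

```bash
python3 -m handwheel '[[[0,0,0,0,0.7],[0,0,0,0,1],[0,0,0,0,1],[0,0,-0.3,0,1],[0,0,-0.8,0,1],[0,0,-0.8,0,1],[0,0,-0.8,0,1],[0,0,-0.6,0,1]]]'
python3 - <<'E'
from rig import r
import cv2,numpy as np
from h import *
T=r.camera("top");S=r.camera("side");np.savez("pics/T1.npz",**T);np.savez("pics/S1.npz",**S)
for n,c in(("top",T),("side",S)):
    print(n);[print(*b) for b in blobs(c,.05,.17,.25,.44,-.5,-.1)]
    print("bars");[print(*b) for b in blobs(c,.035,.07,.25,.6,.24,.42)]
    a=(209,212,95,46) if n=="top" else (190,195,85,98)
    k=8 if n=="top" else 6
    x,y,w,h=a;cv2.imwrite(f"pics/w_{n}.png",cv2.resize(c["frame"][y:y+h,x:x+w],None,fx=k,fy=k,interpolation=cv2.INTER_CUBIC))
E
python3 plan.py 465 348 90 74
```

```text
clock: 24.2
tcp_pos: [0.3661, -0.188, 0.2292]
tcp_rot: [2.311, 2.122, 0.001]
force: [0.9, -0.6, 0.7]
width: 1.001
grasp_force: 0.0
top
36 [ 390. -380.  140.  150.] [390, -384, 33, 13, 64]
241 [ 368. -181.   79.   89.] [369, -181, 37, 56, 59]
bars
80 [559. 302.  56.  65.] [560, 303, 45, 14, 25]
78 [464. 347.  56.  64.] [465, 348, 44, 14, 74]
85 [363. 293.  56.  64.] [363, 294, 14, 45, 28]
side
532 [ 363. -191.   78.   88.] [365, -189, 57, 57, 85]
474 [ 367. -283.   98.  116.] [371, -279, 46, 45, 65]
424 [ 370. -372.  140.  150.] [374, -372, 40, 54, 48]
bars
94 [556. 303.  53.  64.] [558, 306, 44, 18, 19]
78 [462. 345.  55.  64.] [464, 351, 45, 14, 73]
t 24.3 pos [ 367.6 -189.   231.3] yaw 85.1 tilt 0.55 j6 -30 F [0.9 0.2 0.3] w 1.004 g 0.0 Mz -0.02
turn 2.22 shift [10.86 -1.09  2.83]
```

View pics/w_top.png

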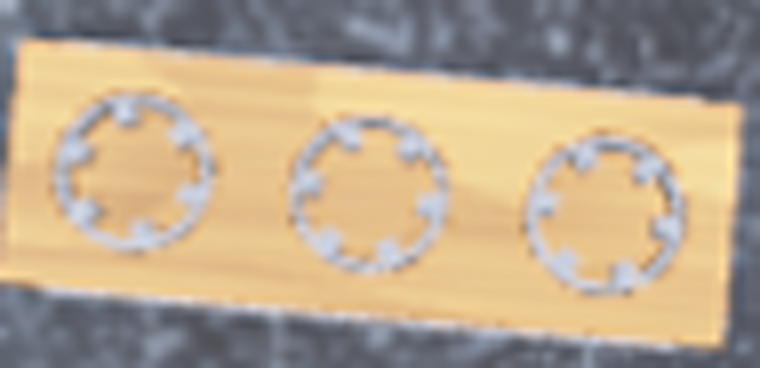

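View pics/w_side.png

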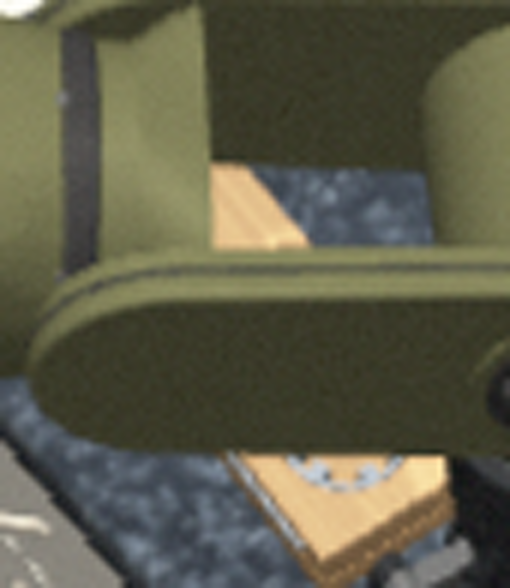

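```bash
cat > wells.py <<'E'
from h import *
def wells(c,cs=((435,180.5),(427.5,93),(419.5,5.5)),z=.042):
    sat=cv2.cvtColor(c["frame"],cv2.COLOR_BGR2HSV)[...,1].astype(np.float32)
    samp=lambda X:cv2.remap(sat,*[a.astype(np.float32)[None] for a in proj(c,np.c_[X,np.full(len(X),z)]).T],cv2.INTER_LINEAR)[0]
    th=np.radians(np.arange(360));u=np.c_[np.cos(th),np.sin(th)]
    for i,c0 in enumerate(cs):
        c0=np.array(c0)/1000;best=min(((samp(c0+np.array([dx,dy])/1000+u*.0265).mean(),dx,dy) for dx in np.arange(-5,5.1,.5) for dy in np.arange(-5,5.1,.5)))
        cc=c0+np.array(best[1:])/1000
        f=sum((255-samp(cc+u*q))@np.exp(6j*th) for q in(.019,.020,.021,.022))
        ph=np.degrees(np.angle(f))/6
        print("well",i,"c",np.round(cc*1000,1),"tooth at",round(ph%60,1),"gap at",round((ph+30)%60,1),"amp",round(abs(f)))
E
python3 - <<'E'
from wells import *
wells(dict(np.load("pics/T1.npz")))
T=dict(np.load("pics/T1.npz"))
# head bar centres from flange disc (white) in top view at z=.026
hsv=cv2.cvtColor(T["frame"],cv2.COLOR_BGR2HSV);m=((hsv[...,1]<30)&(hsv[...,2]>190)).astype(np.uint8)
n,L,st,ce=cv2.connectedComponentsWithStats(m)
for i in range(1,n):
    if 150<st[i,4]<700 and 150<ce[i][0]<205 and ce[i][1]>170: print(ce[i],st[i],plane(T,ce[i],.03)[0])
E
```

```text
well 0 c [435.  179.5] tooth at 9.1 gap at 39.1 amp 31610
well 1 c [427.5  91.5] tooth at 19.6 gap at 49.6 amp 31836
well 2 c [420.5   4.5] tooth at 18.4 gap at 48.4 amp 30761
[185.99698795 192.82831325] [176 183  21  21 332] [0.55715726 0.30265087 0.03      ]
[170.2994012  223.04191617] [160 213  21  21 334] [0.46432476 0.34774818 0.03      ]
[186.82440476 256.98511905] [177 247  21  21 336] [0.36298729 0.2945778  0.03      ]
```

```bash
python3 -m handwheel '[[[0,0,0,1,0.5],[0,0,0,1,0.5],[0,0,0,0.2,0.5],[0.5,-0.07,0,0,0.5],[0.74,-0.07,0,0,0.5],[0.74,-0.07,0,0,0.5],[0.74,-0.07,0,0,0.5],[0.74,-0.07,0,0,0.5]]]'
python3 -m handwheel '[[[0.74,-0.07,0,0,0.5],[0.74,-0.07,0,0,0.5],[0.74,-0.07,0,0,0.5],[0.74,-0.07,0,0,0.5],[0.74,-0.07,0,0,0.5],[0.74,-0.07,0,0,0.5],[0.74,-0.07,0.4,0,0.5],[0.74,-0.07,0.5,0,0.5]]]'
python3 -m handwheel '[[[0.74,-0.07,0.5,0,0.5],[0.7,-0.07,0.4,0,0.5],[0,0,0.2,0,0.5],[0,0,0,0,0.5]]]'
python3 plan.py 465 348 53 74
python3 - <<'E'
from rig import r
from h import *
print(r.tip_extent)
for n in("top","side"):
    c=r.camera(n);[print(n,*b) for b in blobs(c,.035,.068,.25,.6,.24,.42)]
E
```

```text
clock: 25.3
tcp_pos: [0.3961, -0.0153, 0.2254]
tcp_rot: [-2.506, -1.894, 0.0]
force: [-0.2, 0.6, -0.5]
width: 0.497
grasp_force: 0.0
clock: 26.3
tcp_pos: [0.4507, 0.2773, 0.1806]
tcp_rot: [2.506, 1.895, 0.002]
force: [0.2, -0.3, 0.9]
width: 0.503
grasp_force: 0.0
clock: 26.8
tcp_pos: [0.4624, 0.3461, 0.1244]
tcp_rot: [2.506, 1.894, -0.005]
force: [0.3, 0.3, 0.9]
width: 0.497
grasp_force: 0.0
t 26.8 pos [462.4 346.1 124.4] yaw 74.2 tilt 0.19 j6 47 F [0.3 0.3 0.9] w 0.497 g 0.0 Mz -0.02
turn 0.03 shift [0.05 0.04 1.43]
0.022
top 82 [558. 302.  56.  64.] [559, 303, 45, 14, 25]
top 36 [369. 282.  55.  64.] [369, 283, 13, 18, 30]
side 97 [557. 303.  52.  64.] [560, 307, 49, 16, 22]
side 77 [462. 346.  55.  66.] [464, 351, 46, 14, 74]
side 114 [362. 295.  53.  64.] [363, 297, 15, 45, 30]
```

```bash
python3 -m handwheel '[[[0.05,0.04,0.4,0,0.5],[0,0,0.5,0,0.5],[0,0,0.35,0,0.5],[0,0,0.15,0,0.5],[0,0,0.03,0,0.5],[0,0,0,0,0.5]]]'
python3 plan.py 465 348 53 74
python3 -m handwheel '[[[0,0,0,0,0],[0,0,0,0,0],[0,0,0,0,0],[0,0,0,0,0]]]' 60
python3 plan.py 465 348 53 74
```

```text
clock: 27.65
tcp_pos: [0.4664, 0.3491, 0.055]
tcp_rot: [2.507, 1.893, 0.002]
force: [1.1, 0.5, -0.1]
width: 0.503
grasp_force: 0.0
t 27.6 pos [466.4 349.1  55. ] yaw 74.1 tilt 0.07 j6 47 F [ 1.1  0.5 -0.1] w 0.503 g 0.0 Mz 0.02
turn 0.02 shift [-0.03 -0.02  0.04]
clock: 28.15
tcp_pos: [0.4663, 0.3492, 0.055]
tcp_rot: [-2.507, -1.893, -0.002]
force: [-1.5, -0.4, 4.3]
width: 0.152
grasp_force: 62.4
t 28.1 pos [466.3 349.2  55. ] yaw 74.1 tilt 0.06 j6 47 F [-1.5 -0.4  4.3] w 0.152 g 62.4 Mz -0.0
turn 0.02 shift [-0.03 -0.02  0.04]
```

```bash
python3 -m handwheel '[[[0,0,-0.2,0,0],[0,0,-0.5,0,0],[0,0,-0.5,-1,0],[0,0,-0.3,-1,0],[0,0,0,-1,0],[0,0,0,-1,0],[0,0,0,-1,0],[0,0,0,0,0]]]'
python3 plan.py 434.8 180.5 120 99.1
```

```text
clock: 29.15
tcp_pos: [0.4656, 0.3485, 0.129]
tcp_rot: [-2.039, -2.39, 0.001]
force: [-0.2, 0.2, -2.0]
width: 0.149
grasp_force: 61.7
t 29.1 pos [465.6 348.5 129. ] yaw 99.1 tilt 0.05 j6 22 F [-0.2  0.2 -2. ] w 0.149 g 61.7 Mz 0.01
turn -0.01 shift [-3.22 -1.14  0.18]
```

```bash
python3 -m handwheel '[[[-0.4,-0.14,0,0,0],[-0.6,-0.2,0,0,0],[-0.6,-0.2,0,0,0],[-0.6,-0.2,0,0,0],[-0.6,-0.2,0,0,0],[-0.4,-0.2,0,0,0],[0,0,0,0,0],[0,0,0,0,0]]]'
python3 plan.py 434.8 180.5 100 99.1
python3 - <<'E'
from rig import r
from h import *
for n in("top","side"):
    c=r.camera(n);[print(n,*b) for b in blobs(c,.06,.105,.38,.48,.13,.23,4)]
    x,y=np.round(proj(c,[.435,.18,.07])[0]).astype(int)
    cv2.imwrite(f"pics/a_{n}.png",cv2.resize(c["frame"][y-35:y+35,x-40:x+40],None,fx=5,fy=5,interpolation=cv2.INTER_CUBIC))
E
```

```text
clock: 30.15
tcp_pos: [0.435, 0.1817, 0.1294]
tcp_rot: [2.039, 2.39, 0.001]
force: [0.5, 0.0, -1.5]
width: 0.147
grasp_force: 61.7
t 30.1 pos [435.  181.7 129.4] yaw 99.1 tilt 0.03 j6 7 F [ 0.5  0.  -1.5] w 0.147 g 61.7 Mz -0.02
turn -0.01 shift [-0.02 -0.01  0.59]
top 19 [416. 161. 100. 104.] [417, 161, 7, 20, 43]
side 177 [429. 174. 101. 105.] [434, 176, 50, 64, 79]
```

View pics/a_side.png

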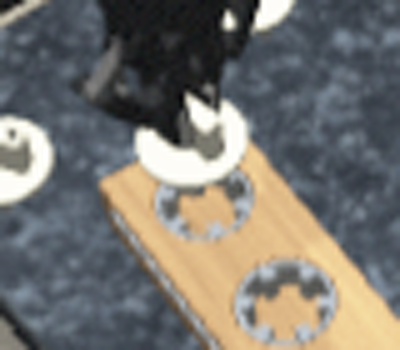

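```bash
python3 -m handwheel '[[[-0.02,-0.01,0.3,0,0],[0,0,0.25,0,0],[0,0,0.05,0,0],[0,0,0.05,0,0],[0,0,0.05,0,0],[0,0,0,0,0]]]'
python3 plan.py 434.8 180.5 77 99.1
python3 -m handwheel '[[[0,0,0.05,0,0],[0,0,0.05,0,0],[0,0,0,0,0]]]'
python3 plan.py 434.8 180.5 77 99.1
```

```text
clock: 31.0
tcp_pos: [0.4348, 0.1808, 0.0944]
tcp_rot: [2.038, 2.391, 0.0]
force: [-0.0, -0.2, -2.3]
width: 0.155
grasp_force: 61.7
t 31.0 pos [434.8 180.8  94.4] yaw 99.1 tilt 0.01 j6 7 F [-0.  -0.2 -2.3] w 0.155 g 61.7 Mz 0.02
turn 0.0 shift [-0.01 -0.    0.35]
clock: 31.38
tcp_pos: [0.4345, 0.1807, 0.0891]
tcp_rot: [-2.038, -2.391, 0.001]
force: [0.5, 0.8, -2.5]
width: 0.148
grasp_force: 61.7
t 31.4 pos [434.5 180.7  89.1] yaw 99.1 tilt 0.03 j6 7 F [ 0.5  0.8 -2.5] w 0.148 g 61.7 Mz 0.01
turn 0.0 shift [-0.01  0.01  0.24]
```

Meshing with no force. On down to home.

```bash
python3 -m handwheel '[[[0,0,0.08,0,0],[0,0,0.08,0,0],[0,0,0.06,0,0],[0,0,0.03,0,0],[0,0,0.02,0,0],[0,0,0,0,0]]]'
python3 plan.py 434.8 180.5 77 99.1
```

```text
clock: 32.12
tcp_pos: [0.4345, 0.1808, 0.077]
tcp_rot: [-2.037, -2.39, 0.002]
force: [-6.6, -1.3, 7.6]
width: 0.151
grasp_force: 63.0
t 32.1 pos [434.5 180.8  77. ] yaw 99.1 tilt 0.09 j6 7 F [-6.6 -1.3  7.6] w 0.151 g 63.0 Mz -0.02
turn 0.0 shift [-0.01  0.01 -0.  ]
```

```bash
python3 -m handwheel '[[[0,0,0,1,0],[0,0,0,1,0],[0,0,0,1,0],[0,0,0,1,0],[0,0,0,1,0],[0,0,0,1,0],[0,0,0,1,0],[0,0,0,1,0]]]' 
python3 plan.py 434.8 180.5 77
python3 -m handwheel '[[[0,0,0,1,0],[0,0,0,1,0],[0,0,0,1,0],[0,0,0,1,0],[0,0,0,1,0],[0,0,0,1,0],[0,0,0,1,0],[0,0,0,1,0]]]' 
python3 plan.py 434.8 180.5 77
python3 -m handwheel '[[[0,0,0,1,0],[0,0,0,1,0],[0,0,0,1,0],[0,0,0,0.5,0],[0,0,0,0.5,0],[0,0,0,0,0]]]' 
python3 plan.py 434.8 180.5 77
```

```text
clock: 33.12
tcp_pos: [0.4358, 0.181, 0.077]
tcp_rot: [2.733, 1.546, 0.004]
force: [-0.5, -0.9, 1.7]
width: 0.154
grasp_force: 62.2
t 33.1 pos [435.8 181.   77. ] yaw 59.0 tilt 0.16 j6 47 F [-0.5 -0.9  1.7] w 0.154 g 62.2 Mz 0.07
turn -0.0 shift [-0.02 -0.01  0.  ]
clock: 34.12
tcp_pos: [0.436, 0.1806, 0.077]
tcp_rot: [3.097, 0.518, 0.004]
force: [0.9, -1.6, 1.5]
width: 0.154
grasp_force: 62.2
t 34.1 pos [436.  180.6  77. ] yaw 19.0 tilt 0.18 j6 87 F [ 0.9 -1.6  1.5] w 0.154 g 62.2 Mz 0.11
turn -0.0 shift [-0.02 -0.01  0.  ]
clock: 34.88
tcp_pos: [0.4359, 0.1806, 0.077]
tcp_rot: [3.141, -0.023, 0.004]
force: [-0.1, -3.7, 3.1]
width: 0.149
grasp_force: 62.6
t 34.9 pos [435.9 180.6  77. ] yaw -0.8 tilt 0.16 j6 107 F [-0.1 -3.7  3.1] w 0.149 g 62.6 Mz -0.0
turn -0.0 shift [-0.02  0.    0.  ]
```

```bash
for i in 1; do
python3 -m handwheel '[[[0,0,0,0.5,0],[0,0,0,0.5,0],[0,0,0,0.5,0]]]' |tail -4 | head -1; python3 plan.py 434.8 180.5 77|head -1
python3 -m handwheel '[[[0,0,0,0.5,0],[0,0,0,0.5,0],[0,0,0,0.5,0]]]' |tail -4 | head -1; python3 plan.py 434.8 180.5 77|head -1
python3 -m handwheel '[[[0,0,0,0.5,0],[0,0,0,0.5,0]]]' |tail -4 | head -1; python3 plan.py 434.8 180.5 77|head -1
python3 -m handwheel '[[[0,0,0,0.5,0],[0,0,0,0.5,0]]]' |tail -4 | head -1; python3 plan.py 434.8 180.5 77|head -1
done
```

```text
tcp_rot: [3.133, -0.23, 0.004]
t 35.2 pos [435.9 180.6  77. ] yaw -8.4 tilt 0.17 j6 114 F [ 0.6 -1.9  4.6] w 0.15 g 62.6 Mz 0.09
tcp_rot: [3.111, -0.434, 0.004]
t 35.6 pos [435.9 180.5  77. ] yaw -15.9 tilt 0.16 j6 122 F [ 1.4 -4.1  4.2] w 0.148 g 62.6 Mz 0.12
tcp_rot: [3.089, -0.569, 0.004]
t 35.9 pos [435.9 180.5  77. ] yaw -20.9 tilt 0.16 j6 127 F [ 0.8 -4.4  4.2] w 0.152 g 62.6 Mz 0.07
tcp_rot: [3.061, -0.704, 0.004]
t 36.1 pos [435.9 180.4  77. ] yaw -25.9 tilt 0.16 j6 132 F [ 0.5 -3.4  5. ] w 0.15 g 62.6 Mz 0.09
```

```bash
python3 -m handwheel '[[[0,0,0,0.5,0],[0,0,0,0.5,0]]]' >/dev/null; python3 plan.py 434.8 180.5 77|head -1
python3 -m handwheel '[[[0,0,0,0.4,0],[0,0,0,0.2,0]]]' >/dev/null; python3 plan.py 434.8 180.5 77|head -1
python3 -m handwheel '[[[0,0,0,0.4,0],[0,0,0,0.2,0]]]' >/dev/null; python3 plan.py 434.8 180.5 77|head -1
```

```text
t 36.4 pos [435.6 180.3  77. ] yaw -30.7 tilt 0.15 j6 137 F [-0.  -4.   5.7] w 0.149 g 64.6 Mz 1.11
t 36.6 pos [435.6 180.4  77.1] yaw -33.5 tilt 0.19 j6 140 F [-0.4 -4.6  5.5] w 0.154 g 78.8 Mz 1.92
t 36.9 pos [435.6 180.4  77.1] yaw -36.3 tilt 0.23 j6 143 F [-0.2 -4.2  6.7] w 0.151 g 101.1 Mz 2.8
```

```bash
python3 -m handwheel '[[[0,0,0,-0.6,0],[0,0,0,-0.4,0],[0,0,0,0,0]]]' >/dev/null; python3 plan.py 434.8 180.5 77|head -1
python3 -m handwheel '[[[0,0,0,0,0.3],[0,0,0,0,0.5],[0,0,0,0,0.5],[0,0,-0.3,0,0.5],[0,0,-0.6,0,0.5],[0,0,-0.6,0,0.5],[0,0,-0.4,0,0.5]]]'>/dev/null
python3 plan.py 363 294.5 120 118
python3 - <<'E'
from rig import r
from h import *
for n in("top","side"):
    c=r.camera(n);[print(n,*b) for b in blobs(c,.055,.09,.38,.48,.1,.23,4)];[print(n,"heads",*b) for b in blobs(c,.035,.07,.25,.6,.24,.42)]
E
```

```text
t 37.2 pos [435.6 180.4  77. ] yaw -31.5 tilt 0.18 j6 138 F [-0.1 -3.   5.6] w 0.15 g 66.2 Mz 1.29
t 38.1 pos [435.4 181.1 173.7] yaw -31.9 tilt 0.18 j6 138 F [-0.5 -0.2 -0.3] w 0.498 g 0.0 Mz -0.02
turn -29.98 shift [ 2.68 -0.21  1.07]
top heads 81 [559. 302.  56.  64.] [559, 302, 45, 14, 25]
top heads 54 [359. 301.  57.  63.] [360, 301, 14, 30, 28]
side 135 [434. 179.  74.  86.] [436, 182, 18, 43, 59]
side heads 96 [556. 303.  52.  63.] [559, 306, 45, 16, 23]
side heads 115 [362. 295.  53.  65.] [363, 298, 16, 45, 27]
```

```bash
python3 -m handwheel '[[[0,0,0,-1,0.5],[0,0,0,-1,0.5],[0,0,0,-1,0.5],[0,0,0,-1,0.5],[0,0,0,-1,0.5],[0,0,0,-1,0.5],[0,0,0,-1,0.5],[0,0,0,-1,0.5]]]'>/dev/null
python3 -m handwheel '[[[0,0,0,-1,0.5],[0,0,0,-1,0.5],[0,0,0,-1,0.5],[0,0,0,-1,0.5],[0,0,0,-1,0.5],[0,0,0,-1,0.5],[0,0,0,-1,0.5],[0,0,0,-1,0.5]]]'>/dev/null
python3 -m handwheel '[[[0,0,0,-1,0.5],[0,0,0,-1,0.5],[0,0,0,-1,0.5],[0,0,0,-1,0.5],[0,0,0,-1,0.5],[0,0,0,-1,0.5],[0,0,0,-1,0.5],[0,0,0,-1,0.5]]]'>/dev/null
python3 -m handwheel '[[[0,0,0,-1,0.5],[0,0,0,-1,0.5],[0,0,0,-1,0.5],[0,0,0,-1,0.5],[0,0,0,-1,0.5],[0,0,0,-1,0.5]]]'>/dev/null
python3 -m handwheel '[[[0.5,-0.04,0,0,0.5],[0.6,-0.04,0,0,0.5],[0.6,-0.04,0.2,0,0.5],[0.6,-0.05,0.4,0,0.5],[0.38,-0.04,0.4,0,0.5],[0,0,0.2,0,0.5],[0,0,0,0,0.5]]]'>/dev/null
python3 plan.py 363 294.7 55 118
python3 - <<'E'
from rig import r
from h import *
for n in("top","side"):
    c=r.camera(n);[print(n,"heads",*b) for b in blobs(c,.035,.07,.25,.6,.24,.42)]
E
```

```text
t 42.9 pos [361.8 293.3 109.8] yaw 118.1 tilt 0.13 j6 4 F [0.6 0.2 0.1] w 0.496 g 0.0 Mz 0.0
turn 0.02 shift [0.01 0.03 1.1 ]
top heads 82 [558. 302.  55.  63.] [559, 302, 45, 15, 25]
side heads 94 [556. 303.  53.  65.] [558, 306, 44, 16, 22]
side heads 103 [363. 292.  50.  64.] [363, 298, 16, 44, 27]
```

```bash
python3 -m handwheel '[[[0.01,0.03,0.4,0,0.5],[0,0,0.4,0,0.5],[0,0,0.2,0,0.5],[0,0,0.09,0,0.5],[0,0,0,0,0.5],[0,0,0,0,0],[0,0,0,0,0],[0,0,0,0,0]]]' 60 >/dev/null
python3 -m handwheel '[[[0,0,0,0,0],[0,0,0,0,0]]]'>/dev/null
python3 plan.py 363 294.7 55 118
python3 -m handwheel '[[[0,0,-0.2,0,0],[0,0,-0.5,0,0],[0,0,-0.5,1,0],[0,0,-0.5,0.95,0],[0,0,-0.4,0,0],[0,0,-0.1,0,0],[0,0,0,0,0]]]'>/dev/null
python3 plan.py 420.5 4.5 160 108.4
```

```text
t 44.2 pos [364.1 295.6  57.2] yaw 118.1 tilt 0.1 j6 4 F [ 1.3 -0.1  4.5] w 0.15 g 60.4 Mz -0.03
turn 0.02 shift [-0.01 -0.03  0.04]
t 45.1 pos [362.9 294.9 165.7] yaw 108.4 tilt 0.06 j6 14 F [-0.1  0.7 -1.9] w 0.151 g 59.5 Mz 0.04
turn -0.01 shift [-5.87 -0.74  0.11]
```

```bash
python3 -m handwheel '[[[-0.4,-0.05,0,0,0],[-0.7,-0.1,0,0,0],[-0.7,-0.1,0,0,0],[-0.7,-0.1,0,0,0],[-0.7,-0.1,0,0,0],[-0.7,-0.1,0,0,0],[-0.7,-0.1,0,0,0],[-0.7,-0.09,0,0,0]]]'>/dev/null
python3 -m handwheel '[[[-0.4,0,0.2,0,0],[-0.17,0,0.4,0,0],[0,0,0.3,0,0],[0,0,0,0,0],[0,0,0,0,0]]]'>/dev/null
python3 plan.py 420.5 4.5 79 108.4
python3 - <<'E'
from rig import r
from wells import *
c=r.camera("top");wells(c);c=r.camera("side");wells(c)
[print(*b) for b in blobs(c,.055,.12,.38,.48,-.03,.05,4)]
E
```

```text
t 46.7 pos [420.7   5.4 121.4] yaw 108.4 tilt 0.0 j6 -25 F [ 0.1  0.1 -1.9] w 0.149 g 59.3 Mz -0.05
turn 0.0 shift [-0.02 -0.01  0.85]
well 0 c [436. 180.] tooth at 13.0 gap at 43.0 amp 607
well 1 c [427.5  91.5] tooth at 19.6 gap at 49.6 amp 31586
well 2 c [418.   1.] tooth at 54.7 gap at 24.7 amp 471
well 0 c [438. 184.] tooth at 37.7 gap at 7.7 amp 2804
well 1 c [427.5  95. ] tooth at 34.7 gap at 4.7 amp 3373
well 2 c [421.   7.] tooth at 18.5 gap at 48.5 amp 10987
247 [416.  -5.  95. 120.] [419, -2, 45, 64, 80]
```

```bash
python3 -m handwheel '[[[-0.01,0,0.25,0,0],[0,0,0.1,0,0],[0,0,0.05,0,0],[0,0,0.05,0,0],[0,0,0.05,0,0],[0,0,0.05,0,0],[0,0,0.05,0,0],[0,0,0,0,0]]]'>/dev/null
python3 plan.py 420.5 4.5 79 108.4
python3 -m handwheel '[[[0,0,0.08,0,0],[0,0,0.08,0,0],[0,0,0.05,0,0],[0,0,0,0,0]]]'>/dev/null
python3 plan.py 420.5 4.5 79 108.4
```

```text
t 47.8 pos [420.7   4.5  91.1] yaw 108.4 tilt 0.03 j6 -25 F [ 0.5 -0.5 -1.5] w 0.15 g 59.4 Mz 0.02
turn -0.01 shift [ 0.   -0.    0.24]
t 48.3 pos [420.6   4.5  80.5] yaw 108.4 tilt 0.04 j6 -25 F [ 0.4  0.  -2.1] w 0.151 g 59.4 Mz 0.05
turn -0.01 shift [ 0.   -0.    0.03]
```

```bash
python3 -m handwheel '[[[0,0,0.04,0,0],[0,0,0.04,0,0],[0,0,0,0,0]]]'>/dev/null
python3 plan.py 420.5 4.5 79 108.4
python3 -m handwheel '[[[0,0,0,1,0],[0,0,0,1,0],[0,0,0,1,0],[0,0,0,1,0],[0,0,0,1,0],[0,0,0,1,0],[0,0,0,1,0],[0,0,0,1,0]]]' >/dev/null
python3 plan.py 420.5 4.5 79|head -1
python3 -m handwheel '[[[0,0,0,1,0],[0,0,0,1,0],[0,0,0,1,0],[0,0,0,1,0],[0,0,0,1,0],[0,0,0,1,0],[0,0,0,1,0],[0,0,0,1,0]]]' >/dev/null
python3 plan.py 420.5 4.5 79|head -1
python3 -m handwheel '[[[0,0,0,1,0],[0,0,0,1,0],[0,0,0,1,0],[0,0,0,0.5,0],[0,0,0,0,0]]]' >/dev/null
python3 plan.py 420.5 4.5 79|head -1
```

```text
t 48.7 pos [421.3   4.4  79.1] yaw 108.4 tilt 0.07 j6 -25 F [-8.4  0.7 14.3] w 0.15 g 61.6 Mz -0.06
turn -0.01 shift [ 0.01 -0.01  0.  ]
t 49.7 pos [421.7   4.5  79.1] yaw 68.2 tilt 0.03 j6 15 F [-5.1  0.6 11.6] w 0.152 g 61.3 Mz 0.18
t 50.7 pos [421.7   4.1  79.1] yaw 28.3 tilt 0.07 j6 55 F [-6.2 -1.  11.6] w 0.148 g 61.5 Mz 0.2
t 51.3 pos [421.5   4.   79.1] yaw 10.9 tilt 0.07 j6 72 F [-7.8 -1.8 13.7] w 0.151 g 61.5 Mz -0.02
```

```bash
python3 -m handwheel '[[[0,0,0,0.5,0],[0,0,0,0.5,0]]]' >/dev/null; python3 plan.py 420 4 79|head -1
python3 -m handwheel '[[[0,0,0,0.5,0],[0,0,0,0.5,0]]]' >/dev/null; python3 plan.py 420 4 79|head -1
python3 -m handwheel '[[[0,0,0,0.5,0],[0,0,0,0.5,0]]]' >/dev/null; python3 plan.py 420 4 79|head -1
python3 -m handwheel '[[[0,0,0,0.5,0],[0,0,0,0.5,0]]]' >/dev/null; python3 plan.py 420 4 79|head -1
```

```text
t 51.5 pos [421.4   4.   79.1] yaw 5.9 tilt 0.08 j6 77 F [-7.1 -1.2 12.8] w 0.147 g 61.6 Mz 0.18
t 51.8 pos [421.4   4.   79.1] yaw 0.8 tilt 0.09 j6 82 F [-7.8 -1.6 13.4] w 0.151 g 61.6 Mz 0.21
t 52.0 pos [421.3   4.   79.1] yaw -4.1 tilt 0.09 j6 87 F [-7.5 -0.8 13.3] w 0.155 g 61.7 Mz 0.23
t 52.3 pos [421.3   4.   79.1] yaw -9.1 tilt 0.09 j6 92 F [-8.6 -1.  12.6] w 0.147 g 61.7 Mz 0.21
```

```bash
python3 -m handwheel '[[[0,0,0,0.5,0],[0,0,0,0.5,0]]]' >/dev/null; python3 plan.py 420 4 79|head -1
python3 -m handwheel '[[[0,0,0,0.5,0],[0,0,0,0.5,0]]]' >/dev/null; python3 plan.py 420 4 79|head -1
python3 -m handwheel '[[[0,0,0,0.5,0],[0,0,0,0.2,0]]]' >/dev/null; python3 plan.py 420 4 79|head -1
```

```text
t 52.5 pos [421.3   4.1  79.1] yaw -14.1 tilt 0.09 j6 97 F [-8.1 -1.5 13.6] w 0.15 g 61.7 Mz 0.24
t 52.8 pos [421.3   4.1  79.1] yaw -19.2 tilt 0.08 j6 102 F [-8.4 -0.3 15.1] w 0.149 g 61.7 Mz 0.27
t 53.0 pos [421.3   4.2  79.1] yaw -22.6 tilt 0.07 j6 106 F [-8.6 -1.2 12.3] w 0.151 g 61.7 Mz 0.22
```

```bash
python3 -m handwheel '[[[0,0,0,0.5,0],[0,0,0,0.5,0]]]' >/dev/null; python3 plan.py 420 4 79|head -1
python3 -m handwheel '[[[0,0,0,0.4,0],[0,0,0,0.4,0]]]' >/dev/null; python3 plan.py 420 4 79|head -1
```

```text
t 53.3 pos [421.3   4.6  79.1] yaw -27.6 tilt 0.05 j6 111 F [-8.5  2.  14.7] w 0.15 g 62.0 Mz 0.44
t 53.5 pos [420.9   5.   79.1] yaw -31.5 tilt 0.12 j6 115 F [-11.3   4.1  16.3] w 0.147 g 67.8 Mz 1.26
```

```bash
python3 -m handwheel '[[[0,0,0,0.4,0],[0,0,0,0.2,0],[0,0,0,0,0]]]' >/dev/null; python3 plan.py 420 4 79|head -1
python3 -m handwheel '[[[0,0,0,-0.6,0],[0,0,0,0,0],[0,0,0,0,0.3],[0,0,0,0,0.5],[0,0,0,0,0.5],[0,0,-0.4,0,0.5],[0,0,-0.6,0,0.5],[0,0,-0.7,0,0.5]]]'>/dev/null
python3 plan.py 559 302.5 130 205
python3 - <<'E'
from rig import r
from h import *
for n in("top","side"):
    c=r.camera(n);[print(n,*b) for b in blobs(c,.06,.085,.38,.48,-.05,.23,4)];[print(n,"heads",*b) for b in blobs(c,.035,.07,.25,.65,.24,.42)]
E
```

```text
t 53.9 pos [420.9   5.   79.1] yaw -34.2 tilt 0.13 j6 118 F [-10.6   3.8  15.1] w 0.151 g 83.4 Mz 1.95
t 54.9 pos [420.3   4.4 161.9] yaw -31.7 tilt 0.1 j6 115 F [ 0.5  0.9 -0.5] w 0.5 g 0.0 Mz -0.02
turn 24.67 shift [-5.03  4.23  0.64]
top 80 [436. 180.  79.  85.] [436, 181, 15, 43, 62]
top heads 85 [558. 301.  55.  63.] [559, 303, 44, 15, 24]
side 88 [434. 178.  73.  85.] [434, 178, 10, 44, 65]
side 132 [419.   4.  76.  85.] [420, 6, 16, 44, 60]
side heads 9 [544. 301.  59.  63.] [544, 302, 5, 14, 39]
```

```bash
python3 -m handwheel '[[[0,0,0,-1,0.5],[0,0,0,-1,0.5],[0,0,0,-1,0.5],[0,0,0,-1,0.5],[0,0,0,-1,0.5],[0,0,0,-1,0.5],[0,0,0,-1,0.5],[0,0,0,-1,0.5]]]'>/dev/null
python3 -m handwheel '[[[0,0,0,-1,0.5],[0,0,0,-1,0.5],[0,0,0,-1,0.5],[0,0,0,-0.3,0.5],[0,0,0,0,0.5]]]'>/dev/null
python3 plan.py 559 302.5 130 25
```

```text
t 56.6 pos [420.6   4.5 161.3] yaw 24.8 tilt 0.05 j6 58 F [0.  0.8 0.4] w 0.501 g 0.0 Mz -0.06
turn -0.04 shift [ 5.03 -4.23  0.63]
```

```bash
python3 -m handwheel '[[[0.4,-0.33,0,0,0.5],[0.6,-0.5,0,0,0.5],[0.6,-0.5,0,0,0.5],[0.6,-0.5,0,0,0.5],[0.6,-0.5,0,0,0.5],[0.6,-0.5,0,0,0.5],[0.6,-0.5,0,0,0.5],[0.6,-0.5,0,0,0.5]]]'>/dev/null
python3 -m handwheel '[[[0.43,-0.4,0.2,0,0.5],[0,0,0.5,0,0.5],[0,0,0.3,0,0.5],[0,0,0,0,0.5]]]'>/dev/null
python3 plan.py 559 302.5 55 25
python3 - <<'E'
from rig import r
from h import *
for n in("top","side"):
    c=r.camera(n);[print(n,"heads",*b) for b in blobs(c,.035,.07,.25,.65,.24,.42)]
    if n=="side": cv2.imwrite("pics/b.png",c["frame"])
E
```

```text
t 58.1 pos [558.9 301.4 109.7] yaw 24.8 tilt 0.22 j6 89 F [ 0.2 -0.  -0.1] w 0.499 g 0.0 Mz 0.01
turn -0.03 shift [ 0.01 -0.02  1.09]
side heads 92 [556. 303.  53.  65.] [559, 305, 45, 16, 20]
```

View pics/b.png

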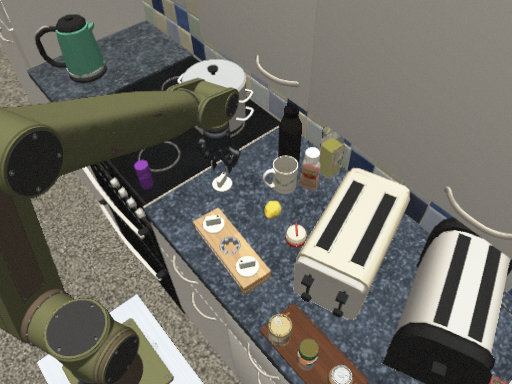

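```bash
python3 -m handwheel '[[[0.01,-0.02,0.4,0,0.5],[0,0,0.4,0,0.5],[0,0,0.2,0,0.5],[0,0,0.09,0,0.5],[0,0,0,0,0.5],[0,0,0,0,0],[0,0,0,0,0],[0,0,0,0,0]]]' 60 >/dev/null
python3 -m handwheel '[[[0,0,0,0,0],[0,0,0,0,0]]]'>/dev/null
python3 plan.py 559 302.5 55 25
python3 -m handwheel '[[[0,0,-0.2,0,0],[0,0,-0.5,0,0],[0,0,-0.5,-1,0],[0,0,-0.5,-1,0],[0,0,-0.4,-1,0],[0,0,-0.1,-1,0],[0,0,0,-1,0],[0,0,0,-1,0]]]'>/dev/null
python3 -m handwheel '[[[0,0,0,-1,0],[0,0,0,-1,0],[0,0,0,-1,0],[0,0,0,-1,0],[0,0,0,-1,0],[0,0,0,-1,0],[0,0,0,-1,0],[0,0,0,-1,0]]]'>/dev/null
python3 -m handwheel '[[[0,0,0,-1,0],[0,0,0,-1,0],[0,0,0,-1,0],[0,0,0,0,0]]]'>/dev/null
python3 plan.py 427.8 92 160 109.6
```

```text
t 59.5 pos [560.6 303.6  58.1] yaw 24.9 tilt 0.08 j6 89 F [0.7 1.3 2.7] w 0.148 g 62.5 Mz 0.03
turn -0.03 shift [-0.04  0.01  0.06]
t 62.0 pos [559.6 302.8 166.7] yaw 109.8 tilt 0.1 j6 4 F [ 0.2 -0.3 -2.8] w 0.145 g 61.8 Mz -0.0
turn 0.04 shift [-3.09 -3.9   0.13]
```

```bash
python3 -m handwheel '[[[-0.25,-0.3,0,0.04,0],[-0.45,-0.58,0,0,0],[-0.45,-0.58,0,0,0],[-0.45,-0.58,0,0,0],[-0.45,-0.58,0,0,0],[-0.45,-0.58,0,0,0],[-0.45,-0.5,0,0,0],[-0.12,-0.2,0,0,0]]]'>/dev/null
python3 -m handwheel '[[[0,0,0.2,0,0],[0,0,0.4,0,0],[0,0,0.2,0,0],[0,0,0,0,0],[0,0,0,0,0]]]'>/dev/null
python3 plan.py 427.2 93.0 80 109.6
```

```text
t 63.6 pos [428.7  93.4 127.8] yaw 109.7 tilt 0.04 j6 -14 F [-0.1  0.3 -2.7] w 0.147 g 61.7 Mz -0.02
turn 0.02 shift [ 0.   -0.03  0.96]
```

```bash
python3 -m handwheel '[[[0,-0.03,0.25,0,0],[0,0,0.2,0,0],[0,0,0.08,0,0],[0,0,0.05,0,0],[0,0,0.05,0,0],[0,0,0.05,0,0],[0,0,0.05,0,0],[0,0,0,0,0]]]'>/dev/null
python3 plan.py 427.2 93 80 109.6
python3 -m handwheel '[[[0,0,0.08,0,0],[0,0,0.08,0,0],[0,0,0.05,0,0],[0,0,0,0,0]]]'>/dev/null
python3 plan.py 427.2 93 80 109.6
```

```text
t 64.6 pos [427.   92.7  90.8] yaw 109.7 tilt 0.04 j6 -14 F [ 0.5  0.9 -2.4] w 0.149 g 61.7 Mz -0.03
turn 0.01 shift [0.   0.01 0.22]
t 65.1 pos [427.   92.7  80.2] yaw 109.7 tilt 0.04 j6 -14 F [ 2.   3.3 -3.7] w 0.146 g 61.6 Mz 0.0
turn 0.01 shift [0.   0.01 0.  ]
```

```bash
python3 -m handwheel '[[[0,0,0.04,0,0],[0,0,0.02,0,0],[0,0,0,0,0]]]'>/dev/null
python3 plan.py 427.2 93 80 109.6
python3 -m handwheel '[[[0,0,0,1,0],[0,0,0,1,0],[0,0,0,1,0],[0,0,0,1,0],[0,0,0,1,0],[0,0,0,1,0],[0,0,0,1,0],[0,0,0,1,0]]]' >/dev/null
python3 plan.py 427.2 93 80|head -1
python3 -m handwheel '[[[0,0,0,1,0],[0,0,0,1,0],[0,0,0,1,0],[0,0,0,1,0],[0,0,0,1,0],[0,0,0,1,0],[0,0,0,1,0],[0,0,0,1,0]]]' >/dev/null
python3 plan.py 427.2 93 80|head -1
python3 -m handwheel '[[[0,0,0,1,0],[0,0,0,1,0],[0,0,0,1,0],[0,0,0,0.6,0],[0,0,0,0,0]]]' >/dev/null
python3 plan.py 427.2 93 80|head -1
```

```text
t 65.5 pos [427.2  92.8  79.9] yaw 109.7 tilt 0.07 j6 -14 F [-9.   1.5 16.2] w 0.15 g 64.3 Mz -0.03
turn 0.01 shift [ 0.  0. -0.]
t 66.5 pos [428.7  92.8  79.9] yaw 69.5 tilt 0.23 j6 26 F [-0.9  1.9  8.7] w 0.146 g 63.3 Mz 0.18
t 67.5 pos [429.   92.5  79.9] yaw 29.6 tilt 0.26 j6 66 F [0.8 1.8 7.8] w 0.153 g 63.2 Mz 0.17
t 68.1 pos [428.9  92.3  79.9] yaw 11.7 tilt 0.25 j6 84 F [ 0.  -0.2  9. ] w 0.151 g 63.2 Mz 0.05
```

```bash
python3 -m handwheel '[[[0,0,0,0.5,0],[0,0,0,0.5,0],[0,0,0,0.5,0],[0,0,0,0.5,0]]]' >/dev/null; python3 plan.py 420 4 79|head -1
python3 -m handwheel '[[[0,0,0,0.5,0],[0,0,0,0.5,0],[0,0,0,0.5,0],[0,0,0,0.5,0]]]' >/dev/null; python3 plan.py 420 4 79|head -1
python3 -m handwheel '[[[0,0,0,0.5,0],[0,0,0,0.5,0]]]' >/dev/null; python3 plan.py 420 4 79|head -1
python3 -m handwheel '[[[0,0,0,0.5,0],[0,0,0,0.5,0]]]' >/dev/null; python3 plan.py 420 4 79|head -1
```

```text
t 68.6 pos [428.9  92.2  79.9] yaw 1.7 tilt 0.25 j6 94 F [-0.1  0.6  9.2] w 0.151 g 63.3 Mz 0.21
t 69.1 pos [428.9  92.1  79.9] yaw -8.3 tilt 0.24 j6 104 F [-0.  -1.   8.7] w 0.149 g 63.3 Mz 0.12
t 69.4 pos [428.8  92.   79.9] yaw -13.3 tilt 0.24 j6 109 F [-0.3 -0.9  9.1] w 0.145 g 63.4 Mz 0.14
t 69.6 pos [428.7  92.   79.9] yaw -18.3 tilt 0.23 j6 114 F [-1.1 -1.7  9.8] w 0.15 g 63.4 Mz 0.18
```

```bash
python3 -m handwheel '[[[0,0,0,0.5,0],[0,0,0,0.5,0]]]' >/dev/null; python3 plan.py 420 4 79|head -1
python3 -m handwheel '[[[0,0,0,0.5,0],[0,0,0,0.5,0]]]' >/dev/null; python3 plan.py 420 4 79|head -1
python3 -m handwheel '[[[0,0,0,0.4,0],[0,0,0,0.3,0]]]' >/dev/null; python3 plan.py 420 4 79|head -1
```

```text
t 69.9 pos [428.7  91.9  79.9] yaw -23.3 tilt 0.22 j6 119 F [ 0.1 -0.5  9.7] w 0.146 g 63.4 Mz 0.12
t 70.1 pos [428.8  91.9  79.9] yaw -28.3 tilt 0.24 j6 124 F [-0.6 -1.5  8.5] w 0.143 g 63.3 Mz 0.26
t 70.4 pos [428.9  91.9  80. ] yaw -31.6 tilt 0.28 j6 127 F [ 1.2 -0.1  8.8] w 0.151 g 67.7 Mz 1.4
```

```bash
python3 -m handwheel '[[[0,0,0,0.3,0],[0,0,0,0.2,0],[0,0,0,0,0]]]' >/dev/null; python3 plan.py 420 4 79|head -1
python3 -m handwheel '[[[0,0,0,-0.5,0],[0,0,0,0,0],[0,0,0,0,0.3],[0,0,0,0,0.5],[0,0,0,0,0.5],[0,0,-0.4,0,0.5],[0,0,-0.6,0,0.5],[0,0,-0.8,0,0.5]]]'>/dev/null
python3 -m handwheel '[[[0,0,-0.8,0,0.5],[0,0,-0.6,0,0.5],[0.5,0.5,0,0,0.5],[0.5,0.5,0,0,0.5],[0,0,0,0,0.5]]]'>/dev/null
python3 plan.py 428 92 80
python3 - <<'E'
from rig import r
from h import *
for n in("top","side"):
    c=r.camera(n);[print(n,*b) for b in blobs(c,.055,.09,.38,.48,-.05,.23,4)];[print(n,"flange",*b) for b in blobs(c,.045,.052,.37,.48,-.05,.23,40)]
    if n=="side": cv2.imwrite("pics/e.png",cv2.resize(c["frame"][180:384,160:400],None,fx=3,fy=2.9))
E
```

```text
t 70.8 pos [428.9  91.9  80. ] yaw -33.9 tilt 0.31 j6 129 F [ 0.3 -0.5  8.7] w 0.15 g 80.1 Mz 2.01
t 72.4 pos [443.   22.2 237. ] yaw -32.0 tilt 0.04 j6 118 F [ 0.1  0.6 -0.3] w 0.502 g 0.0 Mz -0.01
turn -0.0 shift [-0.99 -1.02  3.14]
top 84 [436. 180.  78.  87.] [436, 181, 15, 44, 62]
top 71 [427.  94.  79.  86.] [428, 93, 14, 43, 60]
top 42 [411.  10.  78.  85.] [412, 10, 14, 24, 63]
top flange 250 [437. 180.  48.  52.] [433, 181, 69, 69, 39]
top flange 174 [428. 106.  48.  52.] [428, 102, 50, 69, 72]
top flange 149 [409.   7.  48.  52.] [407, 10, 65, 50, 82]
side 136 [434. 179.  74.  87.] [435, 181, 16, 43, 62]
side 142 [426.  92.  74.  86.] [428, 95, 17, 44, 61]
side 148 [419.   5.  74.  84.] [420, 8, 16, 43, 63]
side flange 181 [427. 171.  49.  52.] [427, 171, 69, 68, 68]
side flange 229 [424.  81.  48.  52.] [431, 88, 75, 78, 78]
side flange 189 [415.  -3.  49.  52.] [418, 3, 59, 63, 69]
```

View pics/e.png

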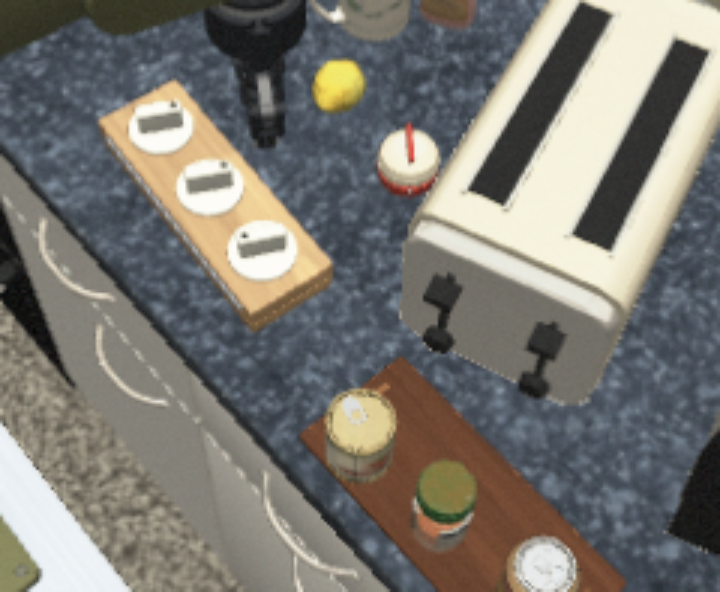

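All three heads sit flat on the block at picture positions (160,125), (210,185) and (262,248), with their bars parallel at the stop. The tin (360,435), jar (443,505) and can (543,570) stand upright on the board.

```bash
python3 -c "
from rig import r
print(r.sign_off())"
```

```text
the job is handed in; nothing more can be done
None
```

The job is handed in: the tin, can and jar stand upright on the serving board, and all three turning heads are seated flat and turned clockwise to their stops, after about 72 of the 210 s. The timer, mug and lemon were not touched.

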